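# Snap the retaining clip onto the mixer spindle

## Robot

A 7-joint arm with a two-finger parallel gripper is mounted at the origin on a cart in front of the work surface, level with it; the furniture and walls round the work are solid. World frame = base frame: x ahead of the robot, y to its left, z up, the work surface at z = 0. Lengths are in m, angles in rad, forces in N, time in s.
With the tool pointing down it reaches from about 0.4 to 0.875 m from the base axis. Payload 19.3 kg.
Tool frame: the origin (TCP) lies on the centre line of the jaws, within the pads' length; the fingertips stand 14 mm ahead of it and the grasp point (between the pads) lies 5 mm behind it; x points along the fingers, y is the direction in which the jaws open and shut, and the axes are right-handed (so a half turn about x gives the same grasp; the last joint's range is limited). The gripper opens to 85 mm and grips with 20 to 120 N. Pads are 22 mm wide; open, the fingers measure 114 mm over their backs; the gripper's body (76 mm by 85 mm) begins 54 mm behind the grasp point. The pads swing forward as they close: fully open they stand 13 mm farther back than shut.
Start: joints at [1.062, 0.521, -0.036, 1.599, 0.021, 1.021, -0.113], TCP at [0.266, -0.566, 0.245] pointing down, gripper open.
Joint ranges: [-2.91, 2.91], [-0.3, 2.13], [-1.5, 1.42], [0.17, 2.43], [-1.26, 4.41], [0.16, 1.93], [-2.52, 2.52]. Speed limits (rad/s): [1.89, 1.89, 2.39, 2.39, 3.01, 3.01, 3.01].

## Interface

Orientations are given as [roll, pitch, yaw] about the fixed x, y, z axes, in that order (R = Rz(yaw) Ry(pitch) Rx(roll)).
In Python, from workcell import monitor, optics, bot gives the robot as it stands.
- The arm moves only by the tool arm_command, never from a script. Its arguments are lists of equal length, an entry for each row: "delta_pos": the shift along the tool's x, y, z as a fraction of full scale, a list of three; "rotation": the turn, a rotation vector about the tool's x, y, z as a fraction of full scale, a list of three. In form: {"delta_pos": [[dx, dy, dz], ...], "rotation": [[wx, wy, wz], ...]}. A call has 1 to 10 rows; each row shifts and turns the pose as measured when the row begins, along the tool's axes as they then stand; what a row does not reach is not made up. Full scale, the value 1, is 30 mm for a shift and 6 degrees for a turn. A row lasts 1/10 s, in which the tool goes at most 50 mm and 8.59 degrees, less where a joint would pass 70% of its speed; a pose out of reach is approached as far as the arm can. A call with a number of a shift or a turn outside -1 to 1 is refused whole. A call with a gripper value outside its range is refused whole. "gripper" is the closure, from -1 (fully open) to 1 (shut), so that 0 is half open, set as the call begins (left out, the last holds). The fingers move at their own pace and stop on an object; "grip_force" is the grip in N (left out, the last holds). Time passes only in rows, so rows that do not move let the fingers close. It gives the time, the measured TCP pose, the force and the opening at its end, in the units of the state.
- monitor.observe(): the state, without advancing time (a new reading comes with each control period).
- optics.grab_frame(name): name is "scene" or "side" or "wrist"; returns the picture (480x640x3 uint8, red, green, blue); there is no depth.
- optics.camera_params(name): a dict with "fx", "fy", "cx", "cy" (pixels), "dist_coeffs" ([k1, k2, p1, p2, k3] as OpenCV has them; the pictures are not rectified), "origin" and "rotation" of the camera in the world. Camera axes: x right, y down, z forward; pixel columns grow to the right and rows downward; lengths in m; the calibration is good to about 2 mm. A picture is of the moment at which its call begins: read the wrist's pose just before it. camera_params takes no time and is no camera call; for the wrist camera it gives the pose at the moment of the call.
- bot.job_done(): hands the job in, once; it reports no verdict.
The state is a dict: "clock": time; "qpos": joint angles; "qd": joint speeds; "joint_efforts": joint torques, N m; "position": TCP position; "tool_rot": TCP orientation; "force": force on the tool from outside, world axes, zero at the start; "moment": the same for the moment, N m; "grip_width": finger opening in m.
Only numpy, scipy, OpenCV 4.12 (cv2) and the standard library are available. Lean on these libraries where they do the work, as an engineer would, in place of code of your own. Each camera call takes 0.05 s, during which the arm holds its last target. There are 200 camera calls.

## Task

Fit the red retaining clip on the mixer drive head: pick up the fork tool with the orange handle, push the clip along its channel with the two prongs until its jaws snap fully home round the spindle's neck, then set the fork down on the bench again, resting on its underside, and let go. Do not touch the clip with the gripper, and leave the green-handled scraper where it lies.

Things in the scene. Friction and masses are not known exactly. Their poses are not given: they have to be found in the camera images.
- fork_grip (a point): Centre of the orange handle (80 long x, 22 wide y, 44 tall z, black bands) of the loose fork tool, 22 mm above its underside. +x runs to two steel prongs: their ends are 92 mm ahead of this point at the same height; each is 8 x 8 mm, centred at y = +-14 mm, the 20 mm gap open for 28 mm back. Steel (widest 36 mm) begins 40 mm ahead. Weighs about 0.14 kg. Grasp across y from above.
- clip_eye (a point): Centre of the eye of the loose red split clip (60 x 56, 16 tall), half-way up it. +x out of its mouth toward the spindle. The back bar's flat rear face, for the prongs, is at x = -34, y to +-28 mm; a tail 6 mm wide sticks out 10 mm behind its middle and enters the fork's gap. Sprung jaws reach to x = +16; they spread when pushed on the neck (5 to 8 N) and snap shut round it.
- groove (a point): Spindle axis at the clip's mid-height, 42 mm above the bench, on the fixed grey drive head; +x is the push direction. Neck 20 mm across; head above it 30 mm across, to 66 mm high. Channel floor 34 mm high starts at x = -72 mm, where the fork comes in; side rails 60 mm apart, 42 mm high, from -72 to +20. Home: clip_eye within 2 mm of this point; a seat in the clip stops it 1 mm past.
- scraper_grip (a point): Centre of the green handle of a loose scraper with one flat blade, a bystander with the same handle as the fork (80 x 22 x 44 mm, this point 22 mm above its underside, +x toward the blade). Leave it alone. Behind both tools stands the tall white analyser: its front is 0.59 m ahead of the robot's base, from y = -0.09 to +0.25; carry the fork clear of it.

How it is judged:
By the outcome, as a careful person would: the job done as asked, in the order asked, and still so for the second after the job is handed in, with the robot touching nothing.
It also fails if it takes over 51 s, if anything falls off the work surface, if the arm or the gripper's body presses on something with over 40 N, if the wrist force passes 120 N, or if a joint passes its speed limit or range.

## Working session

There is one attempt and no reset: what is moved stays moved. The work goes in short steps, Python scripts to look and compute and a tool call to move; the robot and the scene stay as the last step left them, time stands still between calls to the robot, and variables do not carry over. Pictures are saved under pics/ and viewed, about 8 in all and at most 12, crops included, and the job is handed in when it is done.

Besides the shell and the picture viewer there is one more tool, called after "Emit:" as name(argument=value, ...) on one line, values as JSON. arm_command: Moves the arm, as the interface text tells. Its arguments: {"type":"object","properties":{"delta_pos":{"type":"array","items":{"type":"array","items":{"type":"number"}}},"rotation":{"type":"array","items":{"type":"array","items":{"type":"number"}}},"gripper":{"type":"number"},"grip_force":{"type":"number"}},"required":["delta_pos","rotation"]}

```bash
mkdir -p pics && python3 - <<'E'
from workcell import monitor, optics
import cv2,numpy as np
s=monitor.observe();print(s)
for n in("scene","side"):
    p=optics.camera_params(n);print(n,p)
    cv2.imwrite(f"pics/{n}0.png",optics.grab_frame(n)[:,:,::-1])
E
```

```text
{'clock': 0.0, 'qpos': array([ 1.06182629,  0.52202852, -0.03632897,  1.60000794,  0.02124478,
        1.02111754, -0.1127883 ]), 'qd': array([ 0.00081675,  0.00026732, -0.00134991,  0.00156864, -0.0013771 ,
       -0.00010988,  0.00116719]), 'joint_efforts': array([-5.32957856e-04, -9.27073431e+01,  1.97980665e+00, -3.69916499e+01,
        1.77816855e-02,  8.29364522e-03,  1.58569155e-04]), 'position': array([ 0.26533289, -0.5655184 ,  0.24471671]), 'tool_rot': array([-1.4667159 ,  1.56962095,  2.1136733 ]), 'force': array([0.01043666, 0.23375371, 0.75256192]), 'moment': array([0.0341018 , 0.02420946, 0.01664352]), 'grip_width': 0.0851756232865124}
scene {'fx': 441.4765424052306, 'fy': 441.4765424052306, 'cx': 320.70096414621446, 'cy': 241.70003112776723, 'dist_coeffs': array([0.00393276, 0.        , 0.        , 0.        , 0.        ]), 'origin': array([0.20488279, 0.40925715, 0.66743428]), 'rotation': array([-2.35737456,  0.00535794, -2.47558855])}
side {'fx': 474.16388933168383, 'fy': 474.16388933168383, 'cx': 310.7535582950024, 'cy': 239.9042010405491, 'dist_coeffs': array([-0.04800904,  0.        ,  0.        ,  0.        ,  0.        ]), 'origin': array([ 0.51631544, -0.78052299,  0.64525963]), 'rotation': array([-2.25927051, -0.0160142 , -0.02803163])}
```

View pics/scene0.png

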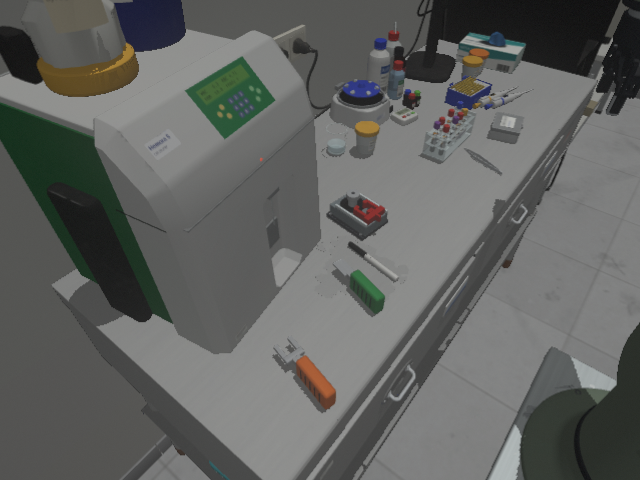

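View pics/side0.png

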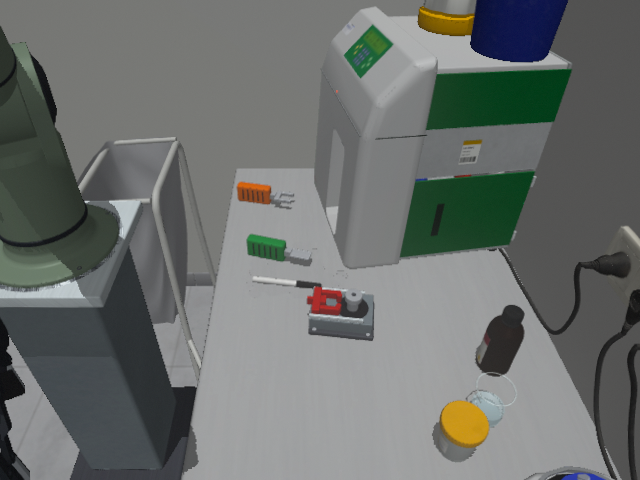

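The orange fork is at scene (315,382) and side (255,193). The drive head with the red clip is at scene (358,213) and side (342,312), and the green scraper lies between them. Next I'll enlarge these areas.

```bash
python3 - <<'E'
import cv2,numpy as np
a=cv2.imread("pics/scene0.png");b=cv2.imread("pics/side0.png")
def c(im,x,y,w,h,s):return cv2.resize(im[y:y+h,x:x+w],None,fx=s,fy=s,interpolation=cv2.INTER_CUBIC)
t=np.hstack([c(a,318,180,80,60,5),c(b,300,280,80,60,5)])
u=np.hstack([c(a,265,335,80,80,3.75),c(b,230,170,80,80,3.75)]);u=cv2.copyMakeBorder(u,0,0,0,800-u.shape[1],0)
cv2.imwrite("pics/crop1.png",np.vstack([t,u]))
E
```

```text
(no output)
```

View pics/crop1.png

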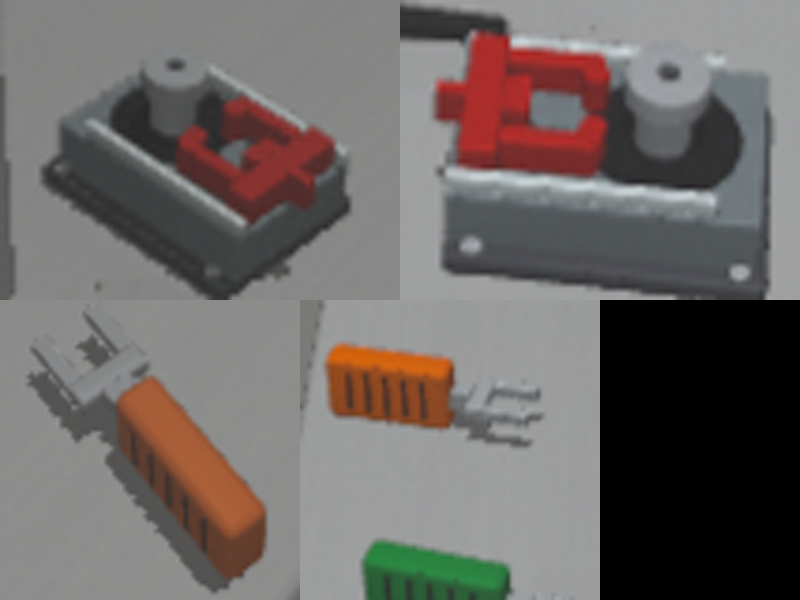

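```bash
cat > h.py <<'E'
import cv2,numpy as np
from scipy.spatial.transform import Rotation as R
from scipy.optimize import minimize
def Rm(e):return R.from_euler('xyz',e).as_matrix()
def K(p):return np.array([[p['fx'],0,p['cx']],[0,p['fy'],p['cy']],[0,0,1.]])
def ray(p,uv,z):
    n=cv2.undistortPoints(np.array(uv,float).reshape(-1,1,2),K(p),p['dist_coeffs'])[:,0]
    d=np.c_[n,np.ones(len(n))]@Rm(p['rotation']).T
    return p['origin']+d*((z-p['origin'][2])/d[:,2])[:,None]
def proj(p,X):
    W=Rm(p['rotation']);r=cv2.Rodrigues(W.T)[0];t=-W.T@p['origin']
    return cv2.projectPoints(np.array(X,float),r,t,K(p),p['dist_coeffs'])[0][:,0]
def local(pose,P,z):
    x,y,a=pose;P=np.array(P,float);c,s=np.cos(a),np.sin(a)
    return np.c_[x+c*P[:,0]-s*P[:,1],y+s*P[:,0]+c*P[:,1],z+P[:,2]]
def box(x0,x1,y0,y1,z0,z1):return [[x,y,z] for x in(x0,x1) for y in(y0,y1) for z in(z0,z1)]
def hull(pts):return cv2.convexHull(np.array(pts,np.float32))[:,0]
def fit(obs,P,z,x0,S=8):
    # obs: list of (params, observed hull px)
    def cost(v):
        c=0
        for p,h in obs:
            q=hull(proj(p,local((v[0],v[1],v[2]),P,z)))
            i=cv2.intersectConvexConvex(q,np.float32(h))[0]
            c+=1-i/(cv2.contourArea(q)+cv2.contourArea(np.float32(h))-i)
        return c
    b=None
    for da in(-.2,0,.2):
        r=minimize(cost,np.array(x0)+[0,0,da],method='Nelder-Mead',options=dict(initial_simplex=np.array(x0)+[0,0,da]+np.array([[0,0,0],[.02,0,0],[0,.02,0],[0,0,.15]]),xatol=1e-5,fatol=1e-6))
        if b is None or r.fun<b.fun:b=r
    return b.x,b.fun
def blob(img,lo,hi,smin=110,vmin=40):
    s=4;b=cv2.resize(img,None,fx=s,fy=s,interpolation=cv2.INTER_CUBIC)
    m=cv2.inRange(cv2.cvtColor(b,cv2.COLOR_BGR2HSV),(lo,smin,vmin),(hi,255,255))
    return m
def obs(img,lo,hi,roi,smin=110,vmin=40):
    m=blob(img,lo,hi,smin,vmin);x,y,w,h=[4*v for v in roi];k=np.zeros_like(m);k[y:y+h,x:x+w]=m[y:y+h,x:x+w]
    n,l,st,_=cv2.connectedComponentsWithStats(k);j=1+np.argmax(st[1:,4])
    pts=cv2.findNonZero((l==j).astype(np.uint8))[:,0]
    return (hull(pts)+.5)/4-.5
HANDLE=box(-.04,.04,-.011,.011,-.022,.022)
E
python3 - <<'E'
from h import *
from workcell import optics
ps,pd=optics.camera_params("scene"),optics.camera_params("side")
a=cv2.imread("pics/scene0.png");b=cv2.imread("pics/side0.png")
for n,lo,hi,ra,rb in(("fork",5,20,(265,335,80,80),(230,170,80,80)),("scr",45,80,(330,260,60,60),(240,225,60,45))):
    o=[(ps,obs(a,lo,hi,ra)),(pd,obs(b,lo,hi,rb))]
    c=[ray(p,h.mean(0),.022)[0] for p,h in o];print(n,[q.round(4) for q in c])
    for oo in(o,o[:1],o[1:]):
        print(*[np.round(v,4) for v in fit(oo,HANDLE,.022,[*np.mean(c,0)[:2],0])])
# clip
w=.018
C=box(-.034,-.022,-.028,.028,-.008,.008)+box(-.044,0,-.003,.003,-.008,.008)
o=[(ps,obs(a,0,4,(318,180,80,60)) ),(pd,obs(b,0,4,(300,280,80,60)))]
for w in(.018,.02,.022,.024):
  for oo in(o,o[:1],o[1:]): print("clip",w,*[np.round(v,4) for v in fit(oo,C+box(0,.016,-w,w,-.008,.008),.042,[.5,-.1,0])])
f=lambda x,y,s,x0,y0:((x+.5)/s-.5+x0,(y+.5)/s-.5+y0)
print("head",ray(ps,f(176,64,5,318,180),.066),ray(pd,f(269,72,5,300,280),.066))
print("rail near side",ray(pd,[f(47,172,5,300,280),f(317,203,5,300,280)],.042))
print("rails scene",ray(ps,[f(90,122,5,318,180),f(242,222,5,318,180),f(210,67,5,318,180),f(345,150,5,318,180)],.042))
E
```

```text
fork [array([0.4215, 0.1553, 0.022 ]), array([0.4148, 0.1554, 0.022 ])]
[ 0.4206  0.1539 -0.3191] 0.3033
[ 0.4227  0.1533 -0.3171] 0.1495
[ 0.417   0.1535 -0.3893] 0.1432
scr [array([ 0.4623, -0.0571,  0.022 ]), array([ 0.4532, -0.0402,  0.022 ])]
[ 0.4583 -0.0473 -0.4832] 0.851
[ 0.4699 -0.0648 -0.5281] 0.6397
[ 0.4542 -0.045  -0.474 ] 0.1968
clip 0.018 [ 0.5 -0.1 -0.2] 2.0
clip 0.018 [ 0.5 -0.1 -0.2] 1.0
clip 0.018 [ 0.5 -0.1 -0.2] 1.0
clip 0.02 [ 0.5 -0.1 -0.2] 2.0
clip 0.02 [ 0.5 -0.1 -0.2] 1.0
clip 0.02 [ 0.5 -0.1 -0.2] 1.0
clip 0.022 [ 0.5 -0.1 -0.2] 2.0
clip 0.022 [ 0.5 -0.1 -0.2] 1.0
clip 0.022 [ 0.5 -0.1 -0.2] 1.0
clip 0.024 [ 0.5 -0.1 -0.2] 2.0
clip 0.024 [ 0.5 -0.1 -0.2] 1.0
clip 0.024 [ 0.5 -0.1 -0.2] 1.0
head [[ 0.61640431 -0.22167895  0.066     ]] [[ 0.61353346 -0.22170587  0.066     ]]
rail near side [[ 0.53806497 -0.24413748  0.042     ]
 [ 0.62776049 -0.25917475  0.042     ]]
rails scene [[ 0.63926155 -0.19086018  0.042     ]
 [ 0.55071241 -0.17813867  0.042     ]
 [ 0.61951966 -0.2544557   0.042     ]
 [ 0.5412787  -0.2432611   0.042     ]]
```

```bash
python3 - <<'E'
from h import *
from workcell import optics
ps,pd=optics.camera_params("scene"),optics.camera_params("side")
a=cv2.imread("pics/scene0.png");b=cv2.imread("pics/side0.png")
out=[]
def draw(im,h,q,x,y,w,s):
    c=cv2.resize(im[y:y+w,x:x+w],None,fx=s,fy=s,interpolation=cv2.INTER_CUBIC)
    for g,col in((h,(255,0,0)),(q,(0,255,0))):
        cv2.polylines(c,[np.int32(((g-[x,y])+.5)*s)],True,col,1)
    return c
for lo,hi,ra,rb,g0 in((3,22,(265,335,80,80),(230,170,80,80),[.42,.154,-.35]),(45,85,(330,250,60,70),(240,225,60,45),[.455,-.045,-.45])):
    o=[(ps,obs(a,lo,hi,ra,90,20)),(pd,obs(b,lo,hi,rb,90,20))]
    for oo in(o,o[:1],o[1:]):
        v,c=fit(oo,HANDLE,.022,g0);print(v.round(4),round(c,3))
    v,_=fit(o,HANDLE,.022,g0)
    for im,(p,h) in zip((a,b),o):
        q=hull(proj(p,local(v,HANDLE,.022)));m=np.int32(h.mean(0));out.append(draw(im,h,q,m[0]-25,m[1]-25,50,6))
o=[(ps,obs(a,0,4,(318,180,80,60),120,25)),(pd,obs(b,0,4,(300,280,80,60),120,25))]
C=box(-.034,-.022,-.028,.028,-.008,.008)+box(-.044,0,-.003,.003,-.008,.008)
for w in(.018,.021,.024):
  for oo in(o,o[:1],o[1:]):
    v,c=fit(oo,C+box(0,.016,-w,w,-.008,.008),.042,[.56,-.213,-.15]); print("clip",w,v.round(4),round(c,3))
  if w==.021:
   v,_=fit(o,C+box(0,.016,-w,w,-.008,.008),.042,[.56,-.213,-.15])
   for im,(p,h) in zip((a,b),o):
    q=hull(proj(p,local(v,C+box(0,.016,-w,w,-.008,.008),.042)));m=np.int32(h.mean(0));out.append(draw(im,h,q,m[0]-25,m[1]-25,50,5))
for i in range(6): out[i]=cv2.resize(out[i],(260,260))
cv2.imwrite("pics/fit.png",np.vstack([np.hstack(out[0::2]),np.hstack(out[1::2])]))
E
```

```text
[ 0.4204  0.1543 -0.3019] 0.262
[ 0.4225  0.1537 -0.3014] 0.125
[ 0.417   0.1535 -0.3738] 0.126
[ 0.4581 -0.047  -0.4625] 0.755
[ 0.4683 -0.065  -0.4578] 0.566
[ 0.4545 -0.0452 -0.4533] 0.177
clip 0.018 [ 0.5799 -0.2165 -0.1404] 0.312
clip 0.018 [ 0.5823 -0.2169  0.0733] 0.189
clip 0.018 [ 0.5795 -0.2164 -0.1398] 0.104
clip 0.021 [ 0.5799 -0.2152 -0.1401] 0.361
clip 0.021 [ 0.5823 -0.2171  0.0738] 0.216
clip 0.021 [ 0.5795 -0.215  -0.1394] 0.124
clip 0.024 [ 0.58   -0.2144 -0.1401] 0.413
clip 0.024 [ 0.5823 -0.2171  0.0751] 0.242
clip 0.024 [ 0.5794 -0.2126 -0.1387] 0.145
```

View pics/fit.png

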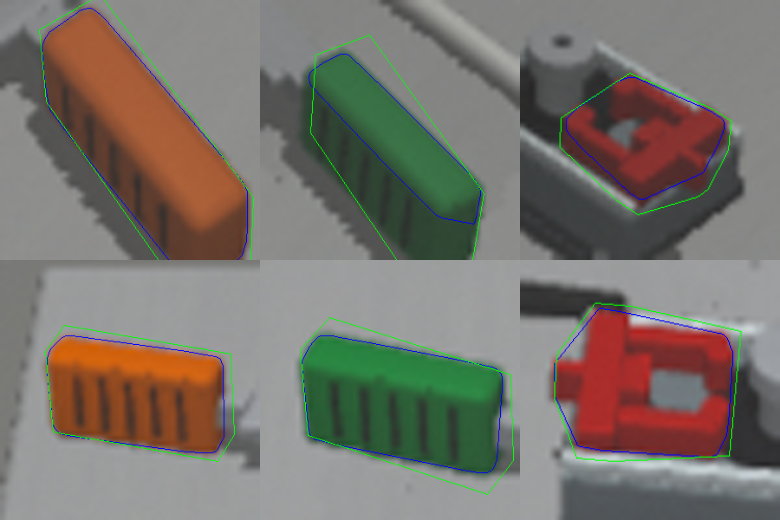

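```bash
cat > go.py <<'E'
import sys
from h import *
from workcell import monitor
def state():
    s=monitor.observe();T=Rm(s['tool_rot']);return s,T
def plan(x,y,z,yaw,flip=0):
    """full-scale units to reach the target: tool x down, tool y = +-(handle y axis)"""
    s,T=state();k=-1 if flip else 1
    ty=k*np.array([-np.sin(yaw),np.cos(yaw),0]);tx=np.array([0,0,-1.]);G=np.c_[tx,ty,np.cross(tx,ty)]
    d=T.T@(np.array([x,y,z])-s['position']);w=R.from_matrix(T.T@G).as_rotvec(degrees=True)
    print("t",round(s['clock'],2),"pos",s['position'].round(4),"F",s['force'].round(1),"grip",round(s['grip_width'],4))
    print("axes y",T[:,1].round(3),"z",T[:,2].round(3),"q",s['qpos'].round(2))
    print("shift/30mm",(d/.03).round(2),"turn/6deg",(w/6).round(2))
if __name__=="__main__":
    a=[float(v) for v in sys.argv[1:]];plan(*a[:4],*(a[4:]))
E
python3 go.py .46 -.3 .245 -.33; python3 go.py .46 -.3 .245 -.33 1
```

```text
t 0.1 pos [ 0.2654 -0.5656  0.2448] F [0.2 0.6 0.7] grip 0.0853
axes y [ 0.425 -0.905 -0.001] z [-0.905 -0.425  0.   ] q [ 1.06  0.52 -0.04  1.6   0.02  1.02 -0.11]
shift/30mm [-0.   -5.26 -9.63] turn/6deg [-2.266e+01 -1.000e-02  1.000e-02]
t 0.1 pos [ 0.2654 -0.5656  0.2448] F [0.2 0.6 0.7] grip 0.0853
axes y [ 0.425 -0.905 -0.001] z [-0.905 -0.425  0.   ] q [ 1.06  0.52 -0.04  1.6   0.02  1.02 -0.11]
shift/30mm [-0.   -5.26 -9.63] turn/6deg [7.34 0.   0.01]
```

Emit:
arm_command(delta_pos=[[0, -0.53, -0.96], [0, -0.53, -0.96], [0, -0.53, -0.96], [0, -0.53, -0.96], [0, -0.53, -0.96], [0, -0.53, -0.96], [0, -0.53, -0.96], [0, -0.53, -0.96], [0, -0.53, -0.96], [0, -0.53, -0.96]], rotation=[[0, 0, 0], [0, 0, 0], [0, 0, 0], [0, 0, 0], [0, 0, 0], [0, 0, 0], [0, 0, 0], [0, 0, 0], [0, 0, 0], [0, 0, 0]], gripper=-1)

```text
clock: 1.1
position: [0.4611, -0.2923, 0.2417]
tool_rot: [-0.93, 1.564, 2.642]
force: [0.8, -1.0, -0.5]
grip_width: 0.0857
```

Emit:
arm_command(delta_pos=[[0, 0, 0], [0, 0, 0], [0, 0, 0], [0, 0, 0], [0, 0, 0], [0, 0, 0], [0, 0, 0], [0, 0, 0], [0, 0, 0], [0, 0, 0]], rotation=[[-1, 0, 0], [-1, 0, 0], [-1, 0, 0], [-1, 0, 0], [-1, 0, 0], [-1, 0, 0], [-1, 0, 0], [-1, 0, 0], [-1, 0, 0], [-1, 0, 0]])

```text
clock: 2.1
position: [0.4635, -0.2855, 0.2393]
tool_rot: [-2.171, 1.559, 2.498]
force: [-0.2, 0.1, -0.8]
grip_width: 0.0855
```

```bash
python3 go.py .44 .1 .22 -.33
```

```text
t 2.1 pos [ 0.4635 -0.2855  0.2393] F [-0.2  0.1 -0.8] grip 0.0855
axes y [ 0.999 -0.044 -0.01 ] z [-0.044 -0.999 -0.007] q [ 0.72  0.43 -0.37  1.8   0.18  0.96  0.23]
shift/30mm [  0.74  -1.34 -12.8 ] turn/6deg [-12.27  -0.11   0.04]
```

Emit:
arm_command(delta_pos=[[0, -0.1, -1], [0, -0.1, -1], [0, -0.1, -1], [0, -0.1, -1], [0, -0.1, -1], [0, -0.1, -1], [0, -0.1, -1], [0, -0.1, -1], [0, -0.1, -1], [0, -0.1, -1]], rotation=[[0, 0, 0], [0, 0, 0], [0, 0, 0], [0, 0, 0], [0, 0, 0], [0, 0, 0], [0, 0, 0], [0, 0, 0], [0, 0, 0], [0, 0, 0]])

```text
clock: 3.1
position: [0.443, 0.0223, 0.2395]
tool_rot: [-2.03, 1.556, 2.636]
force: [0.9, 1.1, -0.4]
grip_width: 0.0855
```

Emit:
arm_command(delta_pos=[[0, 0, 0], [0, 0, 0], [0, 0, 0], [0, 0, 0], [0, 0, 0], [0, 0, 0], [0, 0, 0], [0, 0, 0], [0, 0, 0], [0, 0, 0]], rotation=[[-1, 0, 0], [-1, 0, 0], [-1, 0, 0], [-1, 0, 0], [-1, 0, 0], [-1, 0, 0], [-1, 0, 0], [-1, 0, 0], [-1, 0, 0], [-1, 0, 0]])

```text
clock: 4.1
position: [0.4412, 0.0272, 0.2385]
tool_rot: [-3.073, 1.553, 2.687]
force: [-0.3, -0.3, -0.5]
grip_width: 0.0857
```

```bash
python3 go.py .42 .154 .18 -.33;python3 - <<'E'
from h import *
from workcell import optics
p=optics.camera_params("wrist");im=optics.grab_frame("wrist")[:,:,::-1];cv2.imwrite("pics/w1.png",im)
print(p['origin'],Rm(p['rotation'])[:,2],p['fx'])
E
```

```text
t 4.1 pos [0.4412 0.0272 0.2385] F [-0.3 -0.3 -0.5] grip 0.0857
axes y [ 0.5    0.866 -0.001] z [ 0.866 -0.5   -0.018] q [ 0.42  0.32 -0.74  2.03  0.25  0.91  0.59]
shift/30mm [ 1.99  3.31 -2.69] turn/6deg [-1.85 -0.17 -0.  ]
[0.37579889 0.06610103 0.36879473] [ 0.24834902 -0.14409895 -0.95789261] 365.83228639733335
```

View pics/w1.png

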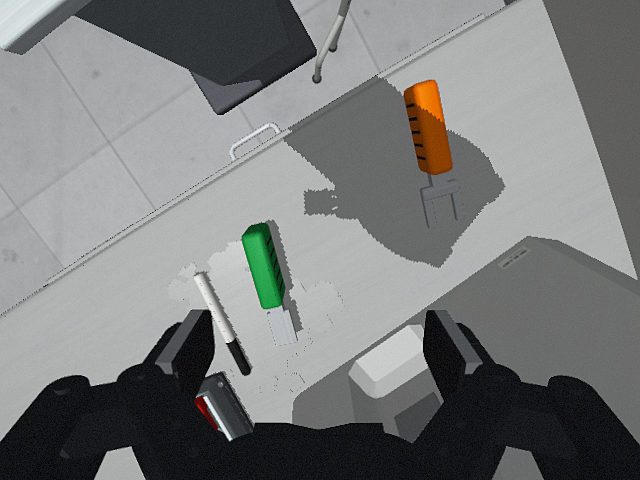

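The wrist view shows the fork with its handle at (428,127) and prongs at (443,205), and the scraper at (265,270). I'll fit the fork in this picture.

```bash
python3 - <<'E'
from h import *
from workcell import optics
p=optics.camera_params("wrist");b=cv2.imread("pics/w1.png")
print(fit([(p,obs(b,3,22,(380,60,100,140),90,20))],HANDLE,.022,[.42,.154,-.33]))
print("tips top",ray(p,[(434,227),(459,220)],.026))
E
```

```text
(array([ 0.41962081,  0.15311919, -0.22923898]), np.float64(0.09851102523464128))
tips top [[0.50589256 0.1204659  0.026     ]
 [0.51156014 0.1447177  0.026     ]]
```

```bash
python3 go.py .4196 .1533 .17 -.23
```

```text
t 4.15 pos [0.4412 0.0273 0.2385] F [-0.3 -0.7 -0.3] grip 0.0853
axes y [ 0.494  0.87  -0.001] z [ 0.87  -0.493 -0.018] q [ 0.42  0.32 -0.74  2.03  0.26  0.91  0.6 ]
shift/30mm [ 2.33  3.3  -2.66] turn/6deg [-2.73 -0.17 -0.01]
```

Emit:
arm_command(delta_pos=[[0.46, 0.66, -0.53], [0.46, 0.66, -0.53], [0.46, 0.66, -0.53], [0.46, 0.66, -0.53], [0.46, 0.66, -0.53], [0, 0, 0]], rotation=[[0, 0, 0], [0, 0, 0], [0, 0, 0], [0, 0, 0], [0, 0, 0], [0, 0, 0]])

```text
clock: 4.75
position: [0.4199, 0.1561, 0.1678]
tool_rot: [-3.055, 1.553, 2.694]
force: [-0.3, -0.0, 0.5]
grip_width: 0.0851
```

Emit:
arm_command(delta_pos=[[0, 0, 0], [0, 0, 0], [0, 0, 0], [0, 0, 0]], rotation=[[-0.9, 0, 0], [-0.9, 0, 0], [-0.9, -0.17, 0], [0, 0, 0]])

```text
clock: 5.15
position: [0.4195, 0.1553, 0.1676]
tool_rot: [2.188, 1.57, 1.941]
force: [-0.4, 0.3, -0.4]
grip_width: 0.0854
```

```bash
python3 go.py .4196 .1533 .024 -.23;python3 - <<'E'
from h import *
from workcell import optics
p=optics.camera_params("wrist");im=optics.grab_frame("wrist")[:,:,::-1].copy();cv2.imwrite("pics/w2.png",im)
try:
    h=obs(im,3,22,(0,0,640,480),90,20);print(h.min(0),h.max(0),fit([(p,h)],HANDLE,.022,[.42,.154,-.23]))
except Exception as e:print(e)
E
```

```text
t 5.15 pos [0.4195 0.1553 0.1676] F [-0.4  0.3 -0.4] grip 0.0854
axes y [0.245 0.969 0.001] z [ 0.969 -0.245 -0.001] q [ 0.12  0.45 -0.77  2.1   0.45  0.76  0.39]
shift/30mm [ 4.79 -0.07  0.02] turn/6deg [-0.17 -0.01 -0.01]
[300.375 178.625] [331.125 289.375] (array([ 0.42123492,  0.15441959, -0.24832485]), np.float64(0.061963283914474365))
```

Emit:
arm_command(delta_pos=[[0.9, -0.01, 0.01], [0.9, -0.01, 0.01], [0.9, -0.01, 0.01], [0.9, -0.01, 0.01], [0.6, 0, 0], [0.4, 0, 0], [0, 0, 0]], rotation=[[0, 0, 0], [0, 0, 0], [0, 0, 0], [0, 0, 0], [0, 0, 0], [0, 0, 0], [0, 0, 0]])

```text
clock: 5.9
position: [0.4235, 0.1504, 0.0257]
tool_rot: [-0.892, 1.569, -1.178]
force: [-0.4, 0.4, 0.7]
grip_width: 0.0854
```

```bash
python3 go.py .4208 .1543 .024 -.245
```

```text
t 5.9 pos [0.4235 0.1504 0.0257] F [-0.4  0.4  0.7] grip 0.0854
axes y [ 0.282  0.959 -0.001] z [ 0.959 -0.282  0.001] q [-0.09  0.69 -0.5   2.17  0.77  0.46  0.08]
shift/30mm [ 0.06  0.1  -0.12] turn/6deg [-0.39  0.01  0.01]
```

Emit:
arm_command(delta_pos=[[0.06, 0.1, -0.12], [0, 0, 0]], rotation=[[-0.4, 0, 0], [0, 0, 0]])

```text
clock: 6.1
position: [0.4212, 0.1543, 0.0246]
tool_rot: [-0.728, 1.569, -0.973]
force: [0.4, -0.8, -0.1]
grip_width: 0.0856
```

Emit:
arm_command(delta_pos=[[0, 0, 0], [0, 0, 0], [0, 0, 0], [0, 0, 0], [0, 0, 0], [0, 0, 0], [0, 0, 0], [0, 0, 0]], rotation=[[0, 0, 0], [0, 0, 0], [0, 0, 0], [0, 0, 0], [0, 0, 0], [0, 0, 0], [0, 0, 0], [0, 0, 0]], gripper=1, grip_force=70)

```text
clock: 6.9
position: [0.4224, 0.1541, 0.0266]
tool_rot: [-0.019, 1.567, -0.267]
force: [-0.4, -0.7, -2.2]
grip_width: 0.0209
```

```bash
python3 go.py .4208 .1543 .09 -.15
```

```text
t 6.9 pos [0.4224 0.1541 0.0266] F [-0.4 -0.7 -2.2] grip 0.0209
axes y [ 0.245  0.969 -0.   ] z [ 0.969 -0.245  0.004] q [-0.09  0.69 -0.51  2.17  0.78  0.46  0.1 ]
shift/30mm [-2.11 -0.01 -0.05] turn/6deg [-0.93  0.04  0.  ]
```

Emit:
arm_command(delta_pos=[[-0.5, 0, 0], [-0.8, 0, 0], [-0.9, 0, 0], [0, 0, 0]], rotation=[[0, 0, 0], [0, 0, 0], [0, 0, 0], [0, 0, 0]])

```text
clock: 7.3
position: [0.4211, 0.1543, 0.0939]
tool_rot: [-0.811, 1.569, -1.058]
force: [0.6, -1.5, -2.1]
grip_width: 0.0214
```

```bash
python3 go.py .425 -.192 .095 -.15;python3 - <<'E'
from h import *
from workcell import optics
im=optics.grab_frame("wrist")[:,:,::-1].copy();cv2.imwrite("pics/w3.png",im)
E
```

```text
t 7.3 pos [0.4211 0.1543 0.0939] F [ 0.6 -1.5 -2.1] grip 0.0214
axes y [ 0.244  0.97  -0.001] z [ 0.97  -0.244  0.001] q [ 0.02  0.58 -0.66  2.15  0.62  0.61  0.24]
shift/30mm [ -0.02 -11.16   2.94] turn/6deg [-0.92  0.01  0.01]
```

View pics/w3.png

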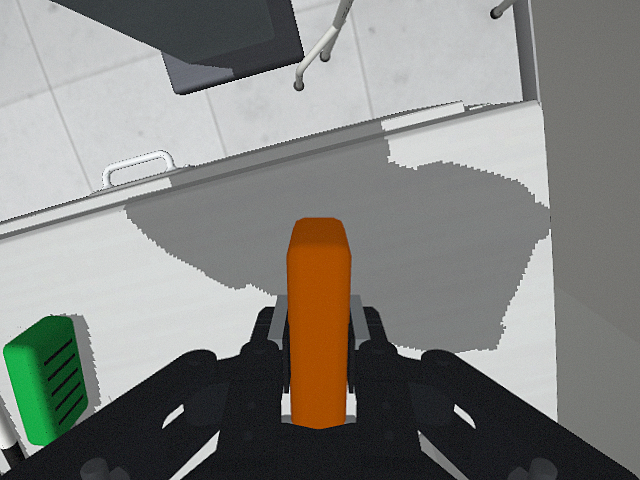

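The fork is gripped squarely and lifted (handle at (320,320)). Now I'll carry it across.

Emit:
arm_command(delta_pos=[[0, -0.5, 0.13], [0, -0.9, 0.24], [0, -0.9, 0.24], [0, -0.9, 0.24], [0, -0.9, 0.24], [0, -0.9, 0.24], [0, -0.9, 0.24], [0, -0.9, 0.24], [0, -0.9, 0.24], [0, -0.9, 0.24]], rotation=[[0, 0, 0], [0, 0, 0], [0, 0, 0], [0, 0, 0], [0, 0, 0], [0, 0, 0], [0, 0, 0], [0, 0, 0], [0, 0, 0], [0, 0, 0]])

```text
clock: 8.35
position: [0.4214, -0.1195, 0.0845]
tool_rot: [-3.018, 1.562, 3.026]
force: [0.1, 0.7, -1.4]
grip_width: 0.021
```

Emit:
arm_command(delta_pos=[[0, -0.9, 0.24], [0, -0.6, 0.15], [0, 0, 0], [0, 0, 0]], rotation=[[0, 0, 0], [0, 0, 0], [-0.5, 0, 0], [-0.4, 0, 0]])

```text
clock: 8.75
position: [0.4193, -0.172, 0.0801]
tool_rot: [-3.112, 1.557, 3.022]
force: [-0.2, 1.2, -1.3]
grip_width: 0.0211
```

```bash
python3 go.py .425 -.192 .095 -.15;python3 - <<'E'
from h import *
from workcell import optics
a=optics.grab_frame("scene")[:,:,::-1].copy();b=optics.grab_frame("side")[:,:,::-1].copy()
cv2.imwrite("pics/s4.png",a);cv2.imwrite("pics/d4.png",b)
c=lambda im,x,y:cv2.resize(im[y:y+120,x:x+80],None,fx=5,fy=5,interpolation=cv2.INTER_CUBIC)
cv2.imwrite("pics/c4.png",np.hstack([c(a,335,150),c(b,280,240)]))
E
```

```text
t 8.75 pos [ 0.4193 -0.172   0.0801] F [-0.2  1.2 -1.3] grip 0.0211
axes y [ 0.149  0.989 -0.   ] z [ 0.989 -0.149 -0.014] q [ 0.76  0.62 -0.66  2.13  0.66  0.62  1.05]
shift/30mm [-0.5  -0.63  0.28] turn/6deg [ 0.01 -0.13  0.  ]
```

View pics/c4.png

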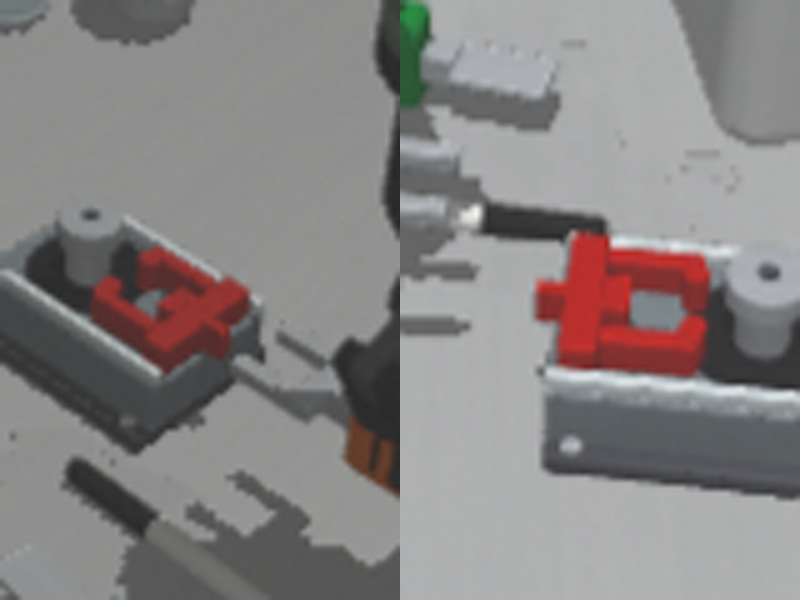

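The clip sits in its channel, with its tail at side crop (540,300), and the fork tips are short of it. I'll line up behind it and lower the fork.

```bash
python3 go.py .434 -.195 .047 -.147
```

```text
t 8.85 pos [ 0.4193 -0.1717  0.0801] F [-0.8 -0.5 -2.5] grip 0.0211
axes y [ 0.15   0.989 -0.   ] z [ 0.989 -0.15  -0.014] q [ 0.76  0.62 -0.66  2.13  0.66  0.62  1.05]
shift/30mm [ 1.09 -0.69  0.62] turn/6deg [-0.03 -0.13  0.  ]
```

Emit:
arm_command(delta_pos=[[0, -0.5, 0.3], [0, -0.2, 0.3], [0.5, 0, 0], [0.6, 0, 0], [0, 0, 0]], rotation=[[0, -0.13, 0], [0, 0, 0], [0, 0, 0], [0, 0, 0], [0, 0, 0]])

```text
clock: 9.35
position: [0.4353, -0.1946, 0.0442]
tool_rot: [2.806, 1.569, 2.651]
force: [0.7, -0.8, -1.5]
grip_width: 0.0211
```

```bash
python3 go.py .434 -.195 .047 -.147
```

```text
t 9.35 pos [ 0.4353 -0.1946  0.0442] F [ 0.7 -0.8 -1.5] grip 0.0211
axes y [0.154 0.988 0.001] z [ 0.988 -0.154 -0.002] q [ 0.75  0.7  -0.6   2.09  0.73  0.57  1.03]
shift/30mm [-0.09 -0.02 -0.04] turn/6deg [-0.07 -0.02 -0.01]
```

Emit:
arm_command(delta_pos=[[-0.1, 0, 0], [0, 0, 0]], rotation=[[-0.07, 0, 0], [0, 0, 0]])

```text
clock: 9.55
position: [0.4358, -0.1938, 0.0478]
tool_rot: [2.723, 1.568, 2.577]
force: [0.9, -0.7, -1.0]
grip_width: 0.0211
```

```bash
python3 go.py .4435 -.1955 .047 -.147;python3 - <<'E'
from h import *
from workcell import optics
a=optics.grab_frame("scene")[:,:,::-1].copy();b=optics.grab_frame("side")[:,:,::-1].copy()
cv2.imwrite("pics/s5.png",a);cv2.imwrite("pics/d5.png",b)
c=lambda im,x,y:cv2.resize(im[y:y+90,x:x+80],None,fx=5,fy=5,interpolation=cv2.INTER_CUBIC)
cv2.imwrite("pics/c5.png",np.hstack([c(a,335,165),c(b,280,260)]))
E
```

```text
t 9.55 pos [ 0.4358 -0.1938  0.0478] F [ 0.9 -0.7 -1. ] grip 0.0211
axes y [0.146 0.989 0.001] z [ 0.989 -0.146 -0.002] q [ 0.75  0.69 -0.61  2.09  0.73  0.58  1.04]
shift/30mm [ 0.03 -0.02  0.26] turn/6deg [ 0.01 -0.02 -0.01]
```

View pics/c5.png

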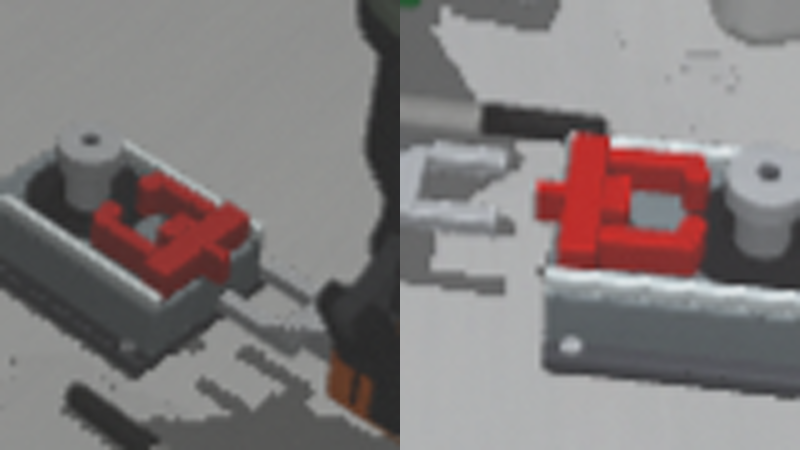

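The prongs straddle the tail line, with tips at side crop (515,160) and (510,222) and the tail at (540,200). The gap to the bar is about 20 mm. I'll advance.

Emit:
arm_command(delta_pos=[[0.02, -0.06, 0.2], [0, 0, 0.2], [0, 0, 0.2], [0, 0, 0.2], [0, 0, 0.2], [0, 0, 0.2], [0, 0, 0.2]], rotation=[[0, 0, 0], [0, 0, 0], [0, 0, 0], [0, 0, 0], [0, 0, 0], [0, 0, 0], [0, 0, 0]])

```text
clock: 10.35
position: [0.4799, -0.203, 0.0479]
tool_rot: [3.082, 1.568, 2.934]
force: [-4.9, 1.4, -0.1]
grip_width: 0.0209
```

```bash
python3 go.py .4914 -.2034 .047 -.147
```

```text
t 10.35 pos [ 0.4799 -0.203   0.0479] F [-4.9  1.4 -0.1] grip 0.0209
axes y [0.147 0.989 0.   ] z [ 0.989 -0.147 -0.003] q [ 0.74  0.74 -0.62  1.98  0.7   0.65  1.08]
shift/30mm [0.03 0.04 0.38] turn/6deg [-0.01 -0.02 -0.  ]
```

Emit:
arm_command(delta_pos=[[0, 0.02, 0.12], [0, 0, 0.12], [0, 0, 0.1]], rotation=[[0, 0, 0], [0, 0, 0], [0, 0, 0]])

```text
clock: 10.65
position: [0.4915, -0.2038, 0.0477]
tool_rot: [2.943, 1.568, 2.795]
force: [-0.2, -0.6, -1.2]
grip_width: 0.0207
```

```bash
python3 go.py .4914 -.2034 .047 -.147
```

```text
t 10.65 pos [ 0.4915 -0.2038  0.0477] F [-0.2 -0.6 -1.2] grip 0.0207
axes y [0.147 0.989 0.001] z [ 0.989 -0.147 -0.003] q [ 0.73  0.75 -0.62  1.95  0.7   0.67  1.09]
shift/30mm [ 0.02  0.01 -0.  ] turn/6deg [-0.01 -0.02 -0.  ]
```

Emit:
arm_command(delta_pos=[[0, 0, 0.06], [0, 0, 0]], rotation=[[0, 0, 0], [0, 0, 0]])

```text
clock: 10.85
position: [0.4932, -0.2042, 0.0476]
tool_rot: [3.072, 1.567, 2.925]
force: [-2.0, -0.1, -0.6]
grip_width: 0.0215
```

Emit:
arm_command(delta_pos=[[0, 0, 0.06], [0, 0, 0]], rotation=[[0, 0, 0], [0, 0, 0]])

```text
clock: 11.05
position: [0.493, -0.2043, 0.0471]
tool_rot: [-3.103, 1.563, 3.033]
force: [0.0, 0.3, -1.8]
grip_width: 0.0211
```

Emit:
arm_command(delta_pos=[[0, 0, 0.12]], rotation=[[0, -0.07, 0]])

```text
clock: 11.15
position: [0.4936, -0.2046, 0.0463]
tool_rot: [-2.967, 1.565, -3.115]
force: [-31.0, 6.9, 7.2]
grip_width: 0.0212
```

```bash
python3 go.py .4914 -.2034 .047 -.147;python3 - <<'E'
from h import *
from workcell import optics
a=optics.grab_frame("scene")[:,:,::-1].copy();b=optics.grab_frame("side")[:,:,::-1].copy()
cv2.imwrite("pics/s6.png",a);cv2.imwrite("pics/d6.png",b)
c=lambda im,x,y:cv2.resize(im[y:y+70,x:x+70],None,fx=5.7,fy=5.7,interpolation=cv2.INTER_CUBIC)
cv2.imwrite("pics/c6.png",np.hstack([c(a,320,175),c(b,300,270)]))
E
```

```text
t 11.15 pos [ 0.4936 -0.2046  0.0463] F [-31.    6.9   7.2] grip 0.0212
axes y [ 0.148  0.989 -0.001] z [ 0.989 -0.148 -0.006] q [ 0.73  0.76 -0.62  1.94  0.7   0.67  1.09]
shift/30mm [-0.02  0.03 -0.08] turn/6deg [-0.01 -0.06  0.01]
```

View pics/c6.png

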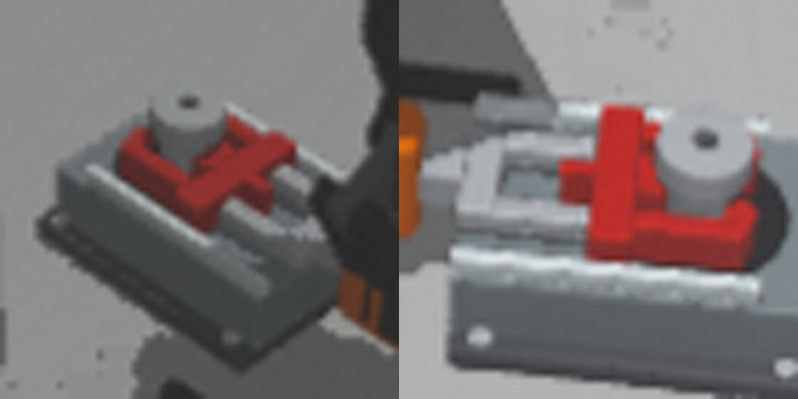

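The clip sits against its seat: its jaws are round the neck, and the push force rose to 31 N at the stop. I'll back straight out.

Emit:
arm_command(delta_pos=[[0, 0, -0.15], [0, 0, -0.4], [0, 0, -0.5], [0, 0, -0.5], [0, 0, -0.5], [0, 0, -0.2], [0, 0, 0]], rotation=[[0, 0, 0], [0, 0, 0], [0, 0, 0], [0, 0, 0], [0, 0, 0], [0, 0, 0], [0, 0, 0]])

```text
clock: 11.95
position: [0.4262, -0.1943, 0.0473]
tool_rot: [-2.66, 1.57, -2.808]
force: [0.2, -0.1, -0.9]
grip_width: 0.0209
```

Emit:
arm_command(delta_pos=[[-0.7, 0, 0], [-0.9, 0, 0], [-0.3, 0, 0], [0, 0, 0]], rotation=[[0, 0, 0], [0, 0, 0], [0, 0, 0], [0, 0, 0]])

```text
clock: 12.35
position: [0.4292, -0.1943, 0.1061]
tool_rot: [0.461, 1.569, 0.314]
force: [-0.0, 0.5, -1.1]
grip_width: 0.0209
```

```bash
python3 go.py .425 .13 .1 -.15
```

```text
t 12.35 pos [ 0.4292 -0.1943  0.1061] F [-0.   0.5 -1.1] grip 0.0209
axes y [0.146 0.989 0.001] z [ 0.989 -0.146  0.002] q [ 0.84  0.59 -0.71  2.09  0.61  0.68  1.14]
shift/30mm [ 0.21 10.67 -1.72] turn/6deg [ 0.03  0.02 -0.01]
```

Emit:
arm_command(delta_pos=[[0, 0.5, -0.08], [0, 0.9, -0.15], [0, 0.9, -0.15], [0, 0.9, -0.15], [0, 0.9, -0.15], [0, 0.9, -0.15], [0, 0.9, -0.15], [0, 0.9, -0.15], [0, 0.9, -0.15], [0, 0.9, -0.15]], rotation=[[0, 0, 0], [0, 0, 0], [0, 0, 0], [0, 0, 0], [0, 0, 0], [0, 0, 0], [0, 0, 0], [0, 0, 0], [0, 0, 0], [0, 0, 0]])

```text
clock: 13.35
position: [0.4265, 0.0737, 0.0985]
tool_rot: [1.953, 1.568, 1.797]
force: [0.8, -0.3, -2.0]
grip_width: 0.0213
```

Emit:
arm_command(delta_pos=[[0, 0.9, -0.15], [0, 0.5, -0.1], [0, 0, 0]], rotation=[[0, 0, 0], [0, 0, 0], [0, 0, 0]])

```text
clock: 13.65
position: [0.4254, 0.1225, 0.0964]
tool_rot: [2.011, 1.565, 1.86]
force: [0.0, 0.1, -1.1]
grip_width: 0.0211
```

```bash
python3 go.py .425 .13 .05 -.18
```

```text
t 13.65 pos [0.4254 0.1225 0.0964] F [ 0.   0.1 -1.1] grip 0.0211
axes y [0.15  0.989 0.005] z [ 0.989 -0.15  -0.003] q [ 0.13  0.57 -0.7   2.16  0.63  0.62  0.4 ]
shift/30mm [ 1.55  0.24 -0.05] turn/6deg [ 0.28 -0.03 -0.05]
```

Emit:
arm_command(delta_pos=[[0.7, 0, 0], [0.8, 0, 0], [0.5, 0, 0], [0, 0, 0]], rotation=[[0, 0, 0], [0, -0.03, -0.05], [0, 0, 0], [0, 0, 0]])

```text
clock: 14.05
position: [0.4256, 0.1208, 0.0322]
tool_rot: [-2.116, 1.57, -2.266]
force: [-0.5, 0.3, -1.0]
grip_width: 0.0209
```

```bash
python3 go.py .425 .13 .0266 -.16
```

```text
t 14.05 pos [0.4256 0.1208 0.0322] F [-0.5  0.3 -1. ] grip 0.0209
axes y [ 0.15   0.989 -0.001] z [ 0.989 -0.15  -0.   ] q [ 0.02  0.68 -0.56  2.18  0.8   0.49  0.25]
shift/30mm [ 0.19  0.3  -0.06] turn/6deg [ 0.09 -0.    0.01]
```

Emit:
arm_command(delta_pos=[[0.12, 0, 0], [0, 0, 0]], rotation=[[0, 0, 0], [0, 0, 0]])

```text
clock: 14.25
position: [0.4256, 0.12, 0.0284]
tool_rot: [-2.288, 1.569, -2.44]
force: [-0.4, -0.7, -1.4]
grip_width: 0.0209
```

Emit:
arm_command(delta_pos=[[0.06, 0, 0], [0, 0, 0]], rotation=[[0, 0, 0], [0, 0, 0]])

```text
clock: 14.45
position: [0.4262, 0.1196, 0.0273]
tool_rot: [-1.4, 1.57, -1.552]
force: [-0.7, 0.4, -1.2]
grip_width: 0.0209
```

Emit:
arm_command(delta_pos=[[0.06, 0, 0], [0, 0, 0]], rotation=[[0, 0, 0], [0, 0, 0]])

```text
clock: 14.65
position: [0.4267, 0.1197, 0.0269]
tool_rot: [-0.232, 1.568, -0.385]
force: [-0.3, 0.8, -1.3]
grip_width: 0.0209
```

Emit:
arm_command(delta_pos=[[0.05, 0, 0], [0, 0, 0]], rotation=[[0, 0, 0], [0, 0, 0]])

```text
clock: 14.85
position: [0.4271, 0.1198, 0.0269]
tool_rot: [-0.136, 1.566, -0.289]
force: [0.6, -0.7, -1.9]
grip_width: 0.021
```

Emit:
arm_command(delta_pos=[[0.08, 0, 0]], rotation=[[0, 0.05, 0]])

```text
clock: 14.95
position: [0.4274, 0.1198, 0.0263]
tool_rot: [-0.717, 1.569, -0.869]
force: [-29.2, -10.9, 136.0]
grip_width: 0.021
```

Emit:
arm_command(delta_pos=[[-0.03, 0, 0], [0, 0, 0]], rotation=[[0, 0, 0], [0, 0, 0]])

```text
clock: 15.15
position: [0.4279, 0.12, 0.028]
tool_rot: [-0.314, 1.567, -0.466]
force: [-0.0, 0.4, -1.9]
grip_width: 0.0211
```

```bash
python3 go.py .425 .13 .0266 -.16
```

```text
t 15.15 pos [0.4279 0.12   0.028 ] F [-0.   0.4 -1.9] grip 0.0211
axes y [ 0.152  0.988 -0.001] z [ 0.988 -0.152  0.003] q [ 0.01  0.69 -0.54  2.18  0.81  0.48  0.24]
shift/30mm [ 0.05  0.32 -0.15] turn/6deg [0.08 0.03 0.01]
```

The fork is about 1 mm above the bench, so I'll release it here.

Emit:
arm_command(delta_pos=[[0, 0, 0], [0, 0, 0], [0, 0, 0], [0, 0, 0], [0, 0, 0], [0, 0, 0], [0, 0, 0], [0, 0, 0]], rotation=[[0, 0, 0], [0, 0, 0], [0, 0, 0], [0, 0, 0], [0, 0, 0], [0, 0, 0], [0, 0, 0], [0, 0, 0]], gripper=-1)

```text
clock: 15.95
position: [0.428, 0.1199, 0.0274]
tool_rot: [-0.32, 1.568, -0.472]
force: [-0.7, 0.7, -0.9]
grip_width: 0.0852
```

Emit:
arm_command(delta_pos=[[-0.4, 0, 0], [-0.8, 0, 0], [-0.9, 0, 0], [-0.9, 0, 0], [-0.9, 0, 0], [-0.9, 0, 0], [-0.5, 0, 0], [0, 0, 0], [0, 0, 0]], rotation=[[0, 0, 0], [0, 0, 0], [0, 0, 0], [0, 0, 0], [0, 0, 0], [0, 0, 0], [0, 0, 0], [0, 0, 0], [0, 0, 0]])

```text
clock: 16.85
position: [0.4264, 0.1201, 0.1919]
tool_rot: [-1.435, 1.569, -1.586]
force: [0.6, -0.2, -0.5]
grip_width: 0.0853
```

```bash
python3 - <<'E'
from h import *
from workcell import optics
g={n:optics.grab_frame(n)[:,:,::-1].copy() for n in("scene","side","wrist")}
P={n:optics.camera_params(n) for n in g}
h=obs(g["wrist"],3,22,(0,0,640,480),90,20);print("fork",fit([(P["wrist"],h)],HANDLE,.022,[.426,.12,-.15]))
b0=cv2.imread("pics/side0.png");print("scr before/after",obs(b0,45,85,(240,225,60,45),90,20).mean(0),obs(g["side"],45,85,(240,225,60,45),90,20).mean(0))
# clip: tail end in the side view, old and new, on z=.050
for n,im in(("0",b0),("end",g["side"])):
    m=blob(im,0,4,120,25);m[:, :4*295]=0;m[:4*280]=0;m[4*340:]=0;ys,xs=np.nonzero(m[:,:4*380]);i=xs<xs.min()+6
    print(n,"tail",ray(P["side"],[(xs.min()/4,ys[i].mean()/4-1.5)],.046)[0].round(4))
c=lambda im,x,y,w,s:cv2.resize(im[y:y+w,x:x+w],(s,s),interpolation=cv2.INTER_CUBIC)
top=np.hstack([c(g["scene"],320,175,70,400),c(g["side"],300,270,70,400)])
bot=np.hstack([cv2.resize(g["side"],(267,200)),cv2.resize(g["scene"],(267,200)),cv2.resize(g["wrist"],(266,200))])
cv2.imwrite("pics/c7.png",np.vstack([top,bot]))
E
```

```text
fork (array([ 0.42678361,  0.12160448, -0.15973119]), np.float64(0.06062463692675801))
scr before/after [264.47684 245.72685] [265.66965 246.5    ]
0 tail [ 0.5362 -0.2119  0.046 ]
end tail [ 0.5719 -0.2165  0.046 ]
```

View pics/c7.png

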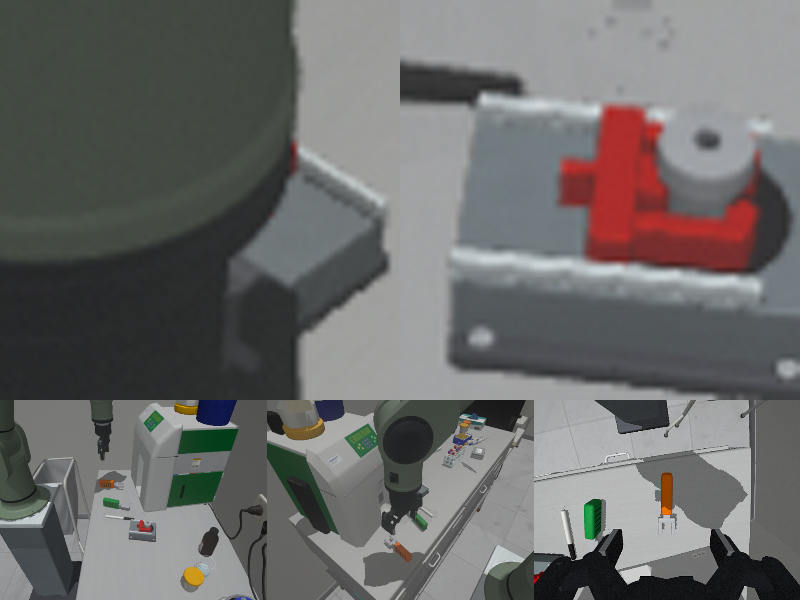

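The clip is home round the neck in the side view. The fork stands on its underside with the gripper open above it, and the scraper is undisturbed. I'll hand in.

```bash
python3 -c "
from workcell import bot
print(bot.job_done())"
```

```text
the job is handed in; nothing more can be done
None
```

The clip is fitted, the fork is back on the bench and released, and the job was handed in at about 17 s. However, one force spike during the set-down may fail it under the 120 N wrist limit.

**What I did:** I picked up the fork and pushed the clip along its channel. The jaws met the neck at about 5 N, then the force fell away as they snapped on. At the seat stop it rose to about 31 N. I then backed the fork straight out and set it down at about (0.427, 0.121).

**Last checks:**
- **Clip:** It stayed round the neck after the fork was withdrawn. The side camera puts its eye at about x = 0.615, 1–2 mm past the spindle axis in that same view. That agrees with the seat stopping it 1 mm past, but it is close to the 2 mm tolerance.
- **Fork:** The wrist picture fits a handle standing on its underside. The gripper was fully open and the hand raised to z = 0.19 m, touching nothing.
- **Scraper:** I never went near it. Its outline in the side view shifted by about 1 pixel, which I put down to a change in shading but did not confirm.

**What went wrong:**
- **Force spike:** While feeling for the bench with the fork, one short downward step read 136 N vertical at its end. That is above the 120 N wrist limit. I backed off on the next row and released from about 1 mm above the bench. Nothing visible was damaged or moved, but the limit was probably exceeded.
- **Blocked view:** The arm hid the clip from the scene camera at the end, so the last clip check rests on the side camera alone.

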